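# Seat a filled microfluidic chip in a chip reader's corner pocket

### The arm

A 6-joint arm with a two-finger parallel gripper is mounted at the origin on the work surface. World frame = base frame: x ahead of the robot, y to its left, z up, the work surface at z = 0. Lengths are in m, angles in rad, forces in N, time in s.
With the tool pointing down it reaches from about 0.35 to 0.975 m from the base axis. Payload 4.9 kg.
Tool frame: the origin (TCP) lies at the very end of the fingers, on their centre line; the grasp point (between the pads) lies 19 mm behind it; z points along the fingers, y is the line along which they close (so a half turn about z gives the same grasp; the last joint's range is limited). The gripper opens to 85 mm and grips with 20 to 120 N. Pads are 22 mm wide; open, the fingers measure 114 mm over their backs; the gripper's body (76 mm by 85 mm) begins 54 mm behind the grasp point. The pads swing forward as they close: fully open they stand 13 mm farther back than shut.
Start: joints at [-1.447, 0.053, 1.613, -0, 1.476, -0.119], TCP at [0.15, -0.607, 0.198] pointing down, gripper open.
Joint ranges: [-3.01, 3.01], [-1.01, 2.22], [0.06, 2.58], [-1.02, 4.17], [0.09, 2.62], [-3.14, 3.14]. Speed limits (rad/s): [2.57, 2.57, 3.14, 3.14, 3.14, 3.14].

### API

Orientations are given as a rotation vector (axis times angle).
In Python, from station import * gives the robot as it stands.
- The arm moves only by the shell command python3 -m crank 'ROWS' [OPENING] [FORCE]. ROWS is JSON, a list of rows, each an object with "offset": the shift along the tool's x, y, z in m, a list of three; "twist": the turn, a rotation vector about the tool's x, y, z in degrees, a list of three. In form: [{"offset": [x, y, z], "twist": [rx, ry, rz]}, ...]. A call has 1 to 20 rows; each row is the pose to reach, as a shift and turn from the pose commanded when the call began, along the tool's axes at that moment; what a row does not reach only later rows make up. A row lasts 1/8 s, in which the tool goes at most 62.5 mm and 10.7 degrees, less where a joint would pass 70% of its speed; a pose out of reach is approached as far as the arm can. A call with a gripper value outside its range is refused whole. OPENING is the opening, from 0 (shut) to 1 (fully open), set as the call begins (- or left out, the last holds). The fingers move at their own pace and stop on an object; FORCE is the grip in N (left out, the last holds). Time passes only in rows, so rows that repeat a pose let the fingers close. It gives the time, the measured TCP pose, the force, the opening and the grip force at its end, in the units of the state.
- get_obs(): the state, without advancing time (a new reading comes with each control period).
- get_image(name): name is "scene" or "top"; returns the picture (400x640x3 uint8, red, green, blue); there is no depth.
- get_calibration(name): a dict with "intrinsics" (3x3 intrinsics, pixels), "world_from_camera" (4x4, takes a point from camera to world coordinates). Camera axes: x right, y up, looking along -z (the intrinsics and any distortion apply to the point x, -y, -z); pixel columns grow to the right and rows downward; lengths in m; the calibration is good to about 2 mm. A picture is of the moment at which its call begins. get_calibration takes no time and is no camera call.
- finish_job(): hands the job in; it is judged then, once.
Trained networks look in the newest picture that a camera, given by its name, has taken for a name from the list of things; names that differ only in an ending like _2 or _b are one class to them, and where a whole thing is asked for, a point or a joint stands for the part that bears it (a point fixed in the world has none). Each returns a list of dicts, best first, with "confidence" (0 to 1); they miss things now and then, are a little off and sometimes report something else, mostly with a low value. They report only what shows in the picture. A call takes as long as a camera call. They do not tell look-alikes from the thing itself.
- cut_out(query, camera): "region" (400x640 bool, what is visible of it) and "rect" ([centre column, centre row, width, height] in pixels, round what is visible of it).
The state is a dict: "t": time; "q": joint angles; "dq": joint speeds; "effort": joint torques, N m; "tool_pos": TCP position; "tool_rot": TCP orientation; "contact_force": force on the tool from outside, world axes, zero at the start; "wrist_torque": the same for the moment, N m; "opening": finger opening in m; "grip_force": force on a finger pad.
Only numpy, scipy, OpenCV 4.12 (cv2) and the standard library are available. Lean on these libraries where they do the work, as an engineer would, in place of code of your own. Each camera call takes 0.05 s, during which the arm holds its last target. There are 200 camera calls.

### The job

The white chip with two orange wells lies loose on the dark deck of the chip reader; its wells are filled, so it must never be picked up, carried or tipped. With a fingertip, push it gently flat against the reader's long metal rail where it lies, then, keeping it against the rail all the way, slide it along into the corner pocket until it is fully home against both the rail and the end stop. Leave the chip there and let go of everything; do not disturb the blue spare chip, the vial or the other things on the bench.

Things in the scene. Friction and masses are not known exactly. Their poses are not given: they have to be found in the camera images.
- reader: Low white chip reader fixed to the bench, 220 (x) x 370 (y) x 48 mm high; origin at the centre of its underside, x points across it away from the robot, y along its rail, z up. Its flat top at z = 48 mm carries a flush dark deck, smooth and slippery, x -77 to 53, y -108 to 160 mm. Behind the rail only the spare chip and the vial stand higher than the rail.
- rail_face (a point): Point half-way up (5 mm above the deck) the rail's near face, which looks to the reader's -x at x = 50, y = 0 in the reader's frame. The aluminium rail is 12 mm thick, 10 mm high and runs along y from -117 to 148 mm. Axes as the reader's.
- end_stop (a point): Point half-way up (5 mm above the deck) the end stop's face, which looks to the reader's +y at x = 37, y = -105 mm. The stop is an aluminium bar 12 mm thick, 10 mm high, from x = 15 to the rail. Axes as the reader's.
- front_guide (a point): Deck-level point at the mouth of the small fixed front guide, 6 mm high, that closes the pocket's near side: its inner face is at x = 21 from y = -105 to -93 mm, then flares outwards; nothing of it reaches beyond y = -82 or below x = 8 mm. Rail, stop and guide form the corner pocket, 29 mm wide, open above and to +y. The point is at x = 15, y = -84 mm. Axes as the reader's.
- pocket (a point): Point on the deck where the middle of the chip's underside lies when it is fully home: 13 mm from the rail face, 38 mm from the end stop's face (x = 37, y = -67, z = 48 mm in the reader's frame). A dark glass window marks it. Axes as the reader's.
- chip: White chip to be seated, about 30 g, 26 (x) x 76 (y) x 8 mm; four wells, 9 mm wide, rise 5 mm above its top at x +-6.5, y +-29 mm, orange at its +y (trailing) end, white at its -y (leading) end. Origin: centre of its underside. Starts within 0.5 rad of the rail's direction, off the rail, 100 to 155 mm from home along it. A finger rubs harder than deck and rail, so one pressing its long side to the rail can drag it along.
- spare_chip: Blue spare chip, same size as the white one, lying on the reader behind the rail. Origin at the centre of its underside. Leave it alone.
- vial: Small amber sample vial with a blue cap, 15 mm wide, 40 mm tall, standing on the reader beyond the end stop. Origin at the centre of its underside. Leave it alone.
- tube_rack: Clear rack 80 x 200 mm with orange-capped tubes, 120 mm tall, origin under its centre. Leave it alone.
- solvent_bottle: Glass bottle with blue cap, 70 mm wide, 138 mm tall, origin under its centre. Leave it alone.
- tip_box: Box of pipette tips, 85 x 120 x 57 mm, origin under its centre. Leave it alone.
- marker: Black marker pen with red end lying on the bench beyond the reader, 125 mm long (its x), 12 mm thick, origin under its middle. Leave it alone.
- mouse: Grey computer mouse, 105 (x) x 60 x 33 mm, origin under its centre. Leave it alone.
There are look-alikes about, which are no part of the job. There is more than one size of the chip; the job needs the middle-sized.

How it is judged:
By the outcome, as a careful person would: the job done as asked, in the order asked, and still so for the second after the job is handed in, with the robot touching nothing.
It also fails if it takes over 51 s, if anything falls off the work surface, if the arm or the gripper's body presses on something with over 40 N, if the wrist force passes 120 N, or if a joint passes its speed limit or range.

## Working session

There is one attempt and no reset: what is moved stays moved. The work goes in short steps, Python scripts to look and compute and a shell command to move; the robot and the scene stay as the last step left them, time stands still between calls to the robot, and variables do not carry over. Pictures are saved under pics/ and viewed, at most 10 in all, crops included, and the job is handed in when it is done.

```bash
mkdir -p pics; python3 - <<'E'
from station import *
import cv2,numpy as np
o=get_obs();print({k:np.round(v,3).tolist() for k,v in o.items()})
for n in("scene","top"):
    im=get_image(n);cv2.imwrite(f"pics/{n}0.png",im[:,:,::-1])
    c=get_calibration(n);print(n,np.round(c["intrinsics"],1).tolist(),np.round(c["world_from_camera"],3).tolist(),[k for k in c])
    for q in("chip","spare_chip","reader","vial","pocket"):
        try:
            for d in cut_out(q,n)[:4]:print(q,round(d["confidence"],2),np.round(d["rect"],1).tolist())
        except Exception as e:print(q,e)
E
```

```text
{'t': 0.0, 'q': [-1.447, 0.053, 1.614, 0.0, 1.476, -0.119], 'dq': [-0.001, -0.0, 0.001, -0.001, 0.0, 0.001], 'effort': [-0.001, -39.367, -37.018, -0.0, 0.007, -0.0], 'tool_pos': [0.15, -0.606, 0.197], 'tool_rot': [-3.116, -0.38, -0.0], 'contact_force': [0.511, 0.906, -0.399], 'wrist_torque': [0.027, -0.03, -0.016], 'grip_force': 0.0, 'opening': 0.085}
scene [[446.2, 0.0, 316.4], [0.0, 446.2, 198.2], [0.0, 0.0, 1.0]] [[-0.653, -0.663, 0.366, 1.035], [0.757, -0.565, 0.327, 0.467], [-0.01, 0.49, 0.871, 1.247], [0.0, 0.0, 0.0, 1.0]] ['intrinsics', 'world_from_camera']
chip 0.75 [374.9, 295.0, 39.3, 26.4]
chip 0.49 [319.4, 205.4, 134.4, 106.9]
chip 0.48 [390.1, 254.4, 21.3, 17.0]
chip 0.45 [343.9, 195.8, 20.8, 12.9]
spare_chip 0.8 [345.9, 239.2, 28.7, 18.7]
reader 0.77 [320.7, 205.4, 135.2, 110.2]
pocket 0.68 [319.9, 203.9, 136.6, 107.5]
top [[445.7, 0.0, 327.4], [0.0, 445.7, 204.5], [0.0, 0.0, 1.0]] [[-0.007, 0.997, -0.079, 0.386], [-1.0, -0.008, -0.011, -0.002], [-0.011, 0.079, 0.997, 1.656], [0.0, 0.0, 0.0, 1.0]] ['intrinsics', 'world_from_camera']
chip 0.72 [240.8, 172.8, 16.4, 27.7]
chip 0.59 [309.3, 215.4, 16.4, 18.4]
spare_chip 0.54 [286.8, 187.0, 21.0, 11.8]
reader 0.88 [326.4, 205.3, 112.1, 76.4]
vial 0.18 [227.8, 269.7, 23.4, 29.8]
pocket 0.78 [323.3, 204.3, 113.4, 80.7]
```

View pics/scene0.png

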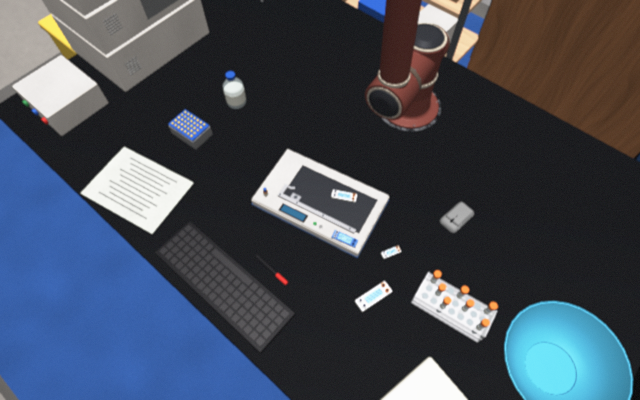

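View pics/top0.png

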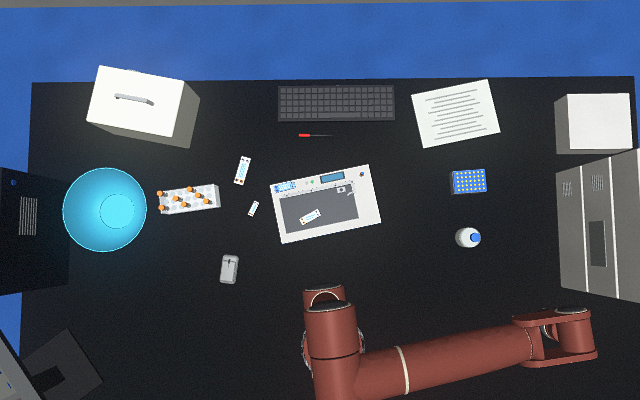

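```bash
cat > h.py <<'E'
import cv2,numpy as np
from station import *
def cal(n):
    c=get_calibration(n);return np.array(c["intrinsics"]),np.array(c["world_from_camera"])
CAL={n:cal(n) for n in("scene","top")}
def proj(P,n):
    K,W=CAL[n];P=np.atleast_2d(P);c=(P-W[:3,3])@W[:3,:3];c=c*[1,-1,-1];p=c@K.T;return p[:,:2]/p[:,2:]
def ray(px,n,z):
    K,W=CAL[n];px=np.atleast_2d(px);d=np.c_[px,np.ones(len(px))]@np.linalg.inv(K).T*[1,-1,-1]@W[:3,:3].T
    return W[:3,3]+d*((z-W[2,3])/d[:,2])[:,None]
def rd(p,P):  # reader frame -> world
    c,s=np.cos(p[2]),np.sin(p[2]);P=np.atleast_2d(np.array(P,float));return np.c_[p[0]+c*P[:,0]-s*P[:,1],p[1]+s*P[:,0]+c*P[:,1],P[:,2]]
def crop(im,x,y,w,h,k):return cv2.resize(im[y:y+h,x:x+w,::-1],None,fx=k,fy=k,interpolation=cv2.INTER_CUBIC)
E
python3 - <<'E'
from h import *
from scipy.optimize import least_squares,minimize
B=np.array([[x,y,z] for x in(-.11,.11) for y in(-.185,.185) for z in(0,.048)])
M={}
for n in CAL:
    get_image(n);M[n]=cut_out("reader",n)[0]["region"].astype(np.float32)
def sil(p,n):
    m=np.zeros((400,640),np.uint8);h=cv2.convexHull(proj(rd(p,B),n).astype(np.float32))
    cv2.fillConvexPoly(m,np.round(h*16).astype(int),255,cv2.LINE_AA,4);return m/255.
def cost(p,ns):return sum(((sil(p,n)-M[n])**2).sum() for n in ns)
c=ray([326,205],"top",.048)[0]
for ns in(["scene"],["top"],["scene","top"]):
    best=None
    for y in np.arange(-1,1,.2):
        r=minimize(lambda q:cost(q*[.01,.01,.05],ns),[c[0]/.01,c[1]/.01,y/.05],method="Nelder-Mead")
        if best is None or r.fun<best.fun:best=r
    print(ns,np.round(best.x*[.01,.01,.05],4),round(best.fun,1))
p=best.x*[.01,.01,.05]
np.save("p.npy",p)
L=[([(-.11,-.185,.048),(.11,-.185,.048),(.11,.185,.048),(-.11,.185,.048)],(0,255,0)),([(-.077,-.108,.048),(.053,-.108,.048),(.053,.16,.048),(-.077,.16,.048)],(0,0,255)),([(.05,-.117,.058),(.062,-.117,.058),(.062,.148,.058),(.05,.148,.058)],(255,255,0))]
out=[]
for n,(x,y,w,h) in {"scene":(245,145,150,115),"top":(262,158,125,90)}.items():
    k=5 if n=="scene" else 6
    im=get_image(n);a=crop(im,x,y,w,h,k);cv2.imwrite(f"pics/{n}_crop.png",a)
    for P,col in L:
        q=((proj(rd(p,P),n)-[x,y]+.5)*k).astype(int);cv2.polylines(a,[q],True,col,1)
    cv2.imwrite(f"pics/{n}_fit.png",a)
E
```

```text
['scene'] [0.5187 0.0223 0.2147] 957.7
['top'] [0.5169 0.0251 0.2012] 403.2
['scene', 'top'] [0.5169 0.0236 0.1955] 1379.6
```

View pics/scene_fit.png

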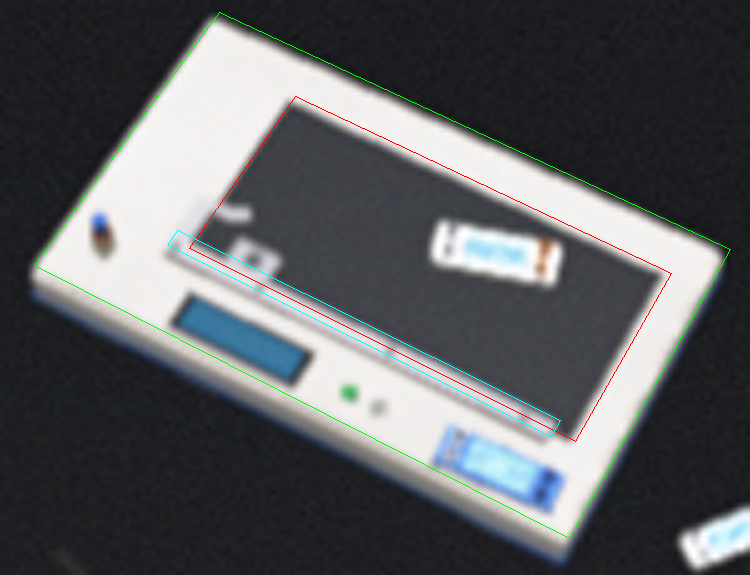

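View pics/top_fit.png

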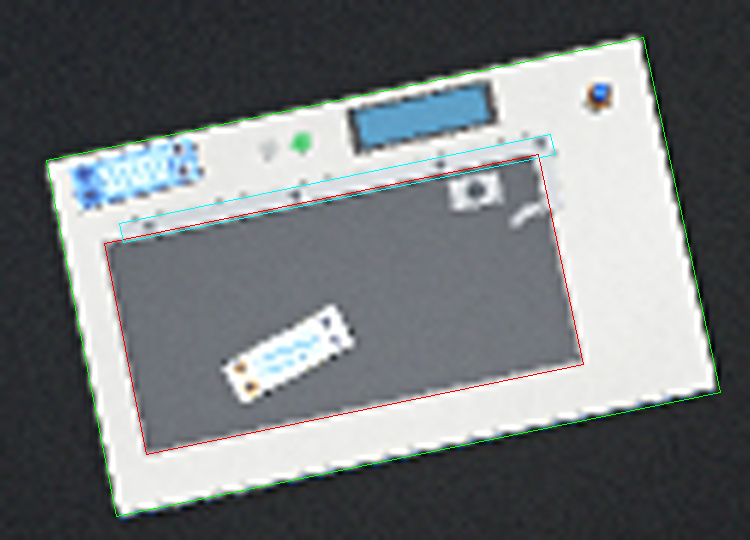

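```bash
cat >> h.py <<'E'
from scipy.optimize import least_squares
from scipy.ndimage import map_coordinates
def edgefit(views,segs,p0,R=3.,it=8):
    """views {name:gray}; segs(name,p)->list of (A,B) world segments; returns pose x,y,yaw"""
    p=np.array(p0,float);t=np.arange(-R,R+.01,.25)
    for _ in range(it):
        obs=[]
        for n,g in views.items():
            for i,(A,B) in enumerate(segs(n,p)):
                a,b=proj(A,n)[0],proj(B,n)[0];d=(b-a)/np.linalg.norm(b-a);nn=np.array([-d[1],d[0]])
                for s in np.linspace(.06,.94,max(6,int(np.linalg.norm(b-a)))):
                    c=a+s*(b-a);q=c+t[:,None]*nn
                    f=map_coordinates(g,[q[:,1],q[:,0]],order=1);w=np.abs(np.gradient(f))
                    w=np.where(w>.5*w.max(),w,0)
                    if w.max()<2:continue
                    obs.append((n,i,s,c+nn*(w@t/w.sum()),nn))
        def res(q):
            S={n:segs(n,q) for n in views}
            P={n:[(proj(A,n)[0],proj(B,n)[0]) for A,B in S[n]] for n in views}
            return [((1-s)*P[n][i][0]+s*P[n][i][1]-m)@nn for n,i,s,m,nn in obs]
        r=least_squares(res,p,loss="soft_l1",f_scale=.3,x_scale=[.01,.01,.05]);p=r.x
    return p,float(np.sqrt(np.mean(np.array(res(p))**2)))
def seg(p,*L):return [(rd(p,a),rd(p,b)) for a,b in L]
Z=.048
def rsegs(n,p):
    L=[((-.077,-.10,Z),(-.077,.155,Z)),((-.07,.16,Z),(.04,.16,Z)),((-.07,-.108,Z),(0.0,-.108,Z)),
       ((-.11,-.18,Z),(-.11,.18,Z)),((-.10,-.185,Z),(.10,-.185,Z))]
    if n=="top":L+=[((.11,-.18,Z),(.11,.18,Z)),((-.10,.185,Z),(.10,.185,Z))]
    return seg(p,*L)
def csegs(n,p):
    a,b=.013,.038;C=[(-a,-b),(a,-b),(a,b),(-a,b)];z0,z1=Z,Z+.008
    H=np.array([(x,y,z) for x,y in C for z in(z0,z1)]);w=rd(p,H)
    h=cv2.convexHull(proj(w,n).astype(np.float32),returnPoints=False).ravel()
    out=[]
    for i,j in zip(h,np.roll(h,-1)):
        if i//2!=j//2 : out.append((w[i:i+1],w[j:j+1]))
    return out
def gray():return {n:cv2.GaussianBlur(cv2.cvtColor(get_image(n),cv2.COLOR_RGB2GRAY).astype(np.float32),(0,0),.6) for n in CAL}
def inrd(p,P):
    c,s=np.cos(p[2]),np.sin(p[2]);d=np.atleast_2d(P)[:,:2]-p[:2];return d@np.array([[c,-s],[s,c]])
def chip_in_reader(p,c):return np.round(np.r_[inrd(p,c)[0]*1000,np.degrees(c[2]-p[2])],1)
E
python3 - <<'E'
from h import *
p=np.load("p.npy");G=gray()
for ns in(["scene"],["top"],["scene","top"]):
    V={n:G[n] for n in ns}
    q,e=edgefit(V,rsegs,p)
    c0=ray([310,216.5],"top",.056)[0]
    c,ec=edgefit(V,csegs,[c0[0],c0[1],q[2]-.35])
    print(ns,np.round(q,4),round(e,2),"chip",np.round(c,4),round(ec,2),chip_in_reader(q,c))
np.save("p.npy",q)
k=4;out=[]
for n,(x,y,w,h) in {"scene":(245,145,150,115),"top":(262,158,125,90)}.items():
    a=crop(get_image(n),x,y,w,h,k)
    for A,B in rsegs(n,q)+csegs(n,c)+seg(q,((.05,-.105,.058),(.05,.148,.058)),((.015,-.105,.058),(.05,-.105,.058)),((.05,-.105,.048),(.05,.148,.048))):
        u=((np.r_[proj(A,n),proj(B,n)]-[x,y]+.5)*k).astype(int);cv2.polylines(a,[u],False,(0,0,255),1)
    out.append(cv2.copyMakeBorder(a,0,0,0,max(0,600-w*k),cv2.BORDER_CONSTANT))
v=np.vstack(out);v=cv2.resize(v,None,fx=.72,fy=.72,interpolation=cv2.INTER_AREA);print(v.shape);cv2.imwrite("pics/fit2.png",v)
o=get_obs();print(o["tool_pos"],o["tool_rot"])
E
```

```text
['scene'] [0.522  0.023  0.2019] 0.24 chip [0.4709 0.0761 0.5023] 0.39 [-39.4  62.3  17.2]
['top'] [0.5176 0.0244 0.2027] 0.3 chip [ 0.4683  0.0783 -0.0057] 1.69 [-37.4  62.7 -11.9]
['scene', 'top'] [0.519  0.0236 0.2018] 0.57 chip [ 0.4677  0.077  -0.0058] 1.76 [-39.6  62.6 -11.9]
(590, 432, 3)
[ 0.15025731 -0.60665051  0.19807648] [-3.11845608e+00 -3.80422757e-01  1.32013413e-05]
```

View pics/fit2.png

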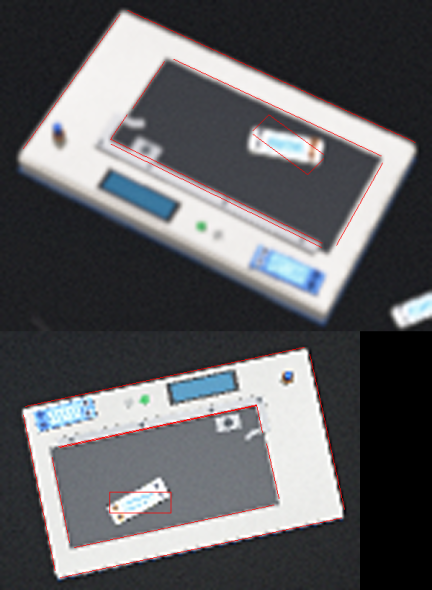

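The wanted chip is the white one on the dark deck (top px ~310,216; scene px ~344,196), with its orange end towards +y. The look-alikes lie on the bench: a larger one at top (243,170) and a smaller one at (253,208). The first two reader fits lined up in the crop. The chip fit in the top view started from the wrong yaw, so I'll redo it and work out the first move.

```bash
python3 - <<'E'
from h import *
from scipy.spatial.transform import Rotation as R
G=gray();out={}
for ns in(["scene"],["top"]):
    V={n:G[n] for n in ns}
    q,e=edgefit(V,rsegs,np.load("p.npy"));c0=ray([310,216.5],"top",.056)[0]
    c,ec=edgefit(V,csegs,[c0[0],c0[1],.5]);out[ns[0]]=(q,c)
    print(ns,np.round(q,4),round(e,2),"chip",np.round(c,4),round(ec,2),chip_in_reader(q,c))
p=(out["scene"][0]+out["top"][0])/2;np.save("p.npy",p);print(p)
o=get_obs();T=R.from_rotvec(o["tool_rot"]).as_matrix();yaw=np.arctan2(T[1,0],T[0,0]);print(o["t"],"yaw",yaw,"twist z deg",np.degrees(yaw-p[2]))
for nm,P in {"via":[.36,-.40,.2],"above":np.r_[rd(p,[-.085,.062,0])[0,:2],.11]}.items():print(nm,np.round(T.T@(np.array(P)-o["tool_pos"]),4))
E
```

```text
['scene'] [0.522 0.023 0.202] 0.23 chip [0.4708 0.0761 0.5034] 0.43 [-39.4  62.3  17.3]
['top'] [0.5176 0.0244 0.2028] 0.3 chip [0.4695 0.0797 0.4937] 0.33 [-35.9  63.8  16.7]
[0.51979013 0.02370548 0.20235251]
1.2 yaw 0.24280579469218014 twist z deg 2.3178026783884866
via [ 0.2533 -0.1502 -0.0019]
above [ 0.4279 -0.5884  0.0881]
```

```bash
python3 -m crank '[{"offset":[0.06,-0.03,0],"twist":[0,0,0]},{"offset":[0.11,-0.06,0],"twist":[0,0,0.5]},{"offset":[0.16,-0.09,0],"twist":[0,0,1]},{"offset":[0.21,-0.12,0],"twist":[0,0,1.5]},{"offset":[0.253,-0.15,0],"twist":[0,0,2]},{"offset":[0.28,-0.2,0],"twist":[0,0,2.32]},{"offset":[0.30,-0.25,0],"twist":[0,0,2.32]},{"offset":[0.32,-0.30,0],"twist":[0,0,2.32]},{"offset":[0.34,-0.35,0],"twist":[0,0,2.32]},{"offset":[0.36,-0.40,0],"twist":[0,0,2.32]},{"offset":[0.38,-0.45,0.02],"twist":[0,0,2.32]},{"offset":[0.40,-0.50,0.04],"twist":[0,0,2.32]},{"offset":[0.42,-0.55,0.06],"twist":[0,0,2.32]},{"offset":[0.428,-0.588,0.088],"twist":[0,0,2.32]},{"offset":[0.428,-0.588,0.088],"twist":[0,0,2.32]},{"offset":[0.428,-0.588,0.088],"twist":[0,0,2.32]},{"offset":[0.428,-0.588,0.088],"twist":[0,0,2.32]}]' 0 20; cat >> h.py <<'E'
def where():
    from scipy.spatial.transform import Rotation as R
    p=np.load("p.npy");o=get_obs();T=R.from_rotvec(o["tool_rot"]).as_matrix();yaw=np.arctan2(T[1,0],T[0,0])
    c,s=np.cos(p[2]),np.sin(p[2]);f=o["contact_force"]
    print("t",round(o["t"],2),"TCP in reader mm",np.round(inrd(p,o["tool_pos"])[0]*1000,1),"z",round(o["tool_pos"][2]*1000,1),"yaw rel deg",round(np.degrees(yaw-p[2]),2),"tilt",np.round(T[:2,2],4),"F reader",np.round([c*f[0]+s*f[1],-s*f[0]+c*f[1],f[2]],1),"open",round(o["opening"],4))
def look(tag,y0,x0=None,show=False):
    p=np.load("p.npy");G=gray();x0=x0 if x0 is not None else 37
    return G
E
python3 -c "
from h import *
where()"
```

```text
t: 3.32
tool_pos: [0.4253, 0.0661, 0.1114]
tool_rot: [3.125, 0.315, 0.004]
contact_force: [-0.4, 0.8, -0.4]
opening: 0.0001
grip_force: 0.0
t 3.33 TCP in reader mm [-84.   60.5] z 111.4 yaw rel deg -0.1 tilt [ 0.0024 -0.0003] F reader [-0.2  0.9 -0.4] open 0.0001
```

```bash
python3 -m crank '[{"offset":[0,-0.002,0.03],"twist":[0,0,0]},{"offset":[0,-0.002,0.045],"twist":[0,0,0]},{"offset":[0,-0.002,0.055],"twist":[0,0,0]},{"offset":[0,-0.002,0.060],"twist":[0,0,0]},{"offset":[0,-0.002,0.060],"twist":[0,0,0]},{"offset":[0,-0.002,0.060],"twist":[0,0,0]}]'; python3 - <<'E'
from h import *
where();k=5
a=crop(get_image("top"),270,180,80,70,k);b=crop(get_image("scene"),300,160,80,70,k)
cv2.imwrite("pics/down.png",np.hstack([a,b]))
E
```

```text
t: 4.08
tool_pos: [0.4245, 0.069, 0.0508]
tool_rot: [3.125, 0.317, 0.002]
contact_force: [-0.3, 0.1, -0.7]
opening: -0.0
grip_force: 0.0
t 4.08 TCP in reader mm [-84.2  63.5] z 50.8 yaw rel deg 0.0 tilt [ 0.0012 -0.    ] F reader [-0.3  0.2 -0.7] open -0.0
```

View pics/down.png

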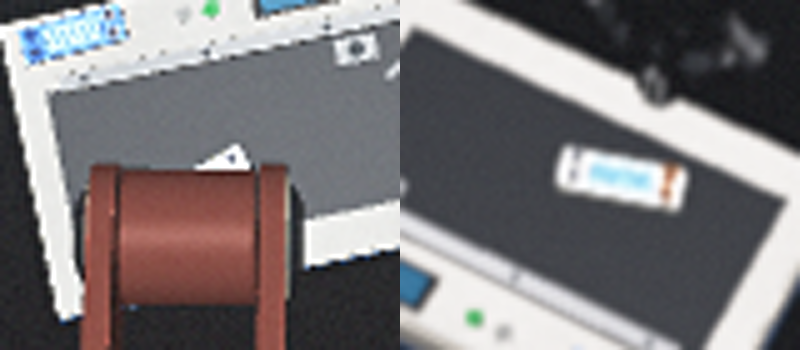

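```bash
python3 -m crank '[{"offset":[0.004,0,0],"twist":[0,0,0]},{"offset":[0.008,0,0],"twist":[0,0,0]},{"offset":[0.011,0,0],"twist":[0,0,0]},{"offset":[0.014,0,0],"twist":[0,0,0]},{"offset":[0.016,0,0],"twist":[0,0,0]},{"offset":[0.018,0,0],"twist":[0,0,0]},{"offset":[0.020,0,0],"twist":[0,0,0]},{"offset":[0.023,0,0],"twist":[0,0,0]},{"offset":[0.026,0,0],"twist":[0,0,0]},{"offset":[0.029,0,0],"twist":[0,0,0]},{"offset":[0.032,0,0],"twist":[0,0,0]},{"offset":[0.035,0,0],"twist":[0,0,0]},{"offset":[0.038,0,0],"twist":[0,0,0]},{"offset":[0.041,0,0],"twist":[0,0,0]},{"offset":[0.043,0,0],"twist":[0,0,0]},{"offset":[0.044,0,0],"twist":[0,0,0]}]'; cat >> h.py <<'E'
def chipfit(x,y,deg):
    # scene view only, own reader fit from the start
    g={"scene":cv2.GaussianBlur(cv2.cvtColor(get_image("scene"),cv2.COLOR_RGB2GRAY).astype(np.float32),(0,0),.6)}
    ps=np.array([.522,.023,.202]);best=None
    for dd in(-10,-5,0,5,10):
        c0=np.r_[rd(ps,[x/1e3,y/1e3,0])[0,:2],ps[2]+np.radians(deg+dd)]
        c,e=edgefit(g,csegs,c0)
        if best is None or e<best[1]:best=(c,e)
    print("chip in reader",chip_in_reader(ps,best[0]),"rms",round(best[1],2));return best[0]
E
python3 - <<'E'
from h import *
where();chipfit(-18,62,8)
cv2.imwrite("pics/p1.png",crop(get_image("scene"),290,150,100,80,6))
E
```

```text
t: 6.18
tool_pos: [0.4672, 0.0778, 0.0501]
tool_rot: [3.126, 0.317, -0.0]
contact_force: [0.2, -0.0, -0.1]
opening: 0.0001
grip_force: 0.0
t 6.17 TCP in reader mm [-40.7  63.6] z 50.1 yaw rel deg 0.0 tilt [-0. -0.] F reader [ 0.2 -0.  -0.1] open 0.0001
chip in reader [-10.1  71.9  16.6] rms 0.12
```

View pics/p1.png

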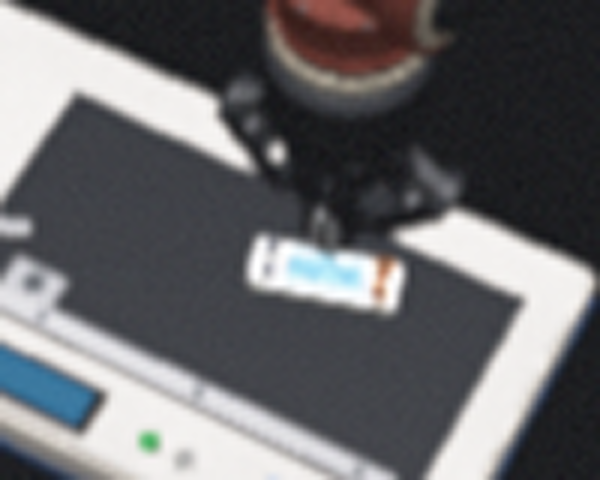

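The chip moved 29 mm towards the rail and its yaw is unchanged at 16.6°. It also slipped along its own normal, so its centre is now at y≈72. I'll back off, shift towards the trailing half and push more slowly.

```bash
python3 -m crank '[{"offset":[-0.008,0,0],"twist":[0,0,0]},{"offset":[-0.008,-0.010,-0.001],"twist":[0,0,0]},{"offset":[-0.007,-0.020,-0.001],"twist":[0,0,0]},{"offset":[-0.004,-0.020,-0.001],"twist":[0,0,0]},{"offset":[-0.002,-0.020,-0.001],"twist":[0,0,0]},{"offset":[0,-0.020,-0.001],"twist":[0,0,0]},{"offset":[0.0015,-0.020,-0.001],"twist":[0,0,0]},{"offset":[0.003,-0.020,-0.001],"twist":[0,0,0]},{"offset":[0.0045,-0.020,-0.001],"twist":[0,0,0]},{"offset":[0.006,-0.020,-0.001],"twist":[0,0,0]},{"offset":[0.0075,-0.020,-0.001],"twist":[0,0,0]},{"offset":[0.009,-0.020,-0.001],"twist":[0,0,0]},{"offset":[0.0105,-0.020,-0.001],"twist":[0,0,0]},{"offset":[0.012,-0.020,-0.001],"twist":[0,0,0]},{"offset":[0.0135,-0.020,-0.001],"twist":[0,0,0]},{"offset":[0.015,-0.020,-0.001],"twist":[0,0,0]},{"offset":[0.0165,-0.020,-0.001],"twist":[0,0,0]},{"offset":[0.018,-0.020,-0.001],"twist":[0,0,0]}]'; python3 - <<'E'
from h import *
where();chipfit(3,74,12)
E
```

```text
t: 8.52
tool_pos: [0.4807, 0.101, 0.0511]
tool_rot: [3.126, 0.317, 0.0]
contact_force: [-0.6, -0.4, 0.6]
opening: -0.0004
grip_force: 0.0
t 8.53 TCP in reader mm [-22.7  83.6] z 51.1 yaw rel deg -0.0 tilt [ 0. -0.] F reader [-0.6 -0.3  0.6] open -0.0004
chip in reader [  305.7 -1126.4    48.5] rms 0.12
```

```bash
sed -i 's/if best is None or e<best\[1\]:best/if np.hypot(*(inrd(ps,c)[0]*1e3-[x,y]))<14 and (best is None or e<best[1]):best/' h.py; python3 - <<'E'
from h import *
for x,y in((-2,72),(8,76)):
    try:chipfit(x,y,10)
    except Exception as e:print(e)
E
```

```text
chip in reader [-12.   73.2  19.4] rms 0.38
'NoneType' object is not subscriptable
  return _methods._mean(a, axis=axis, dtype=dtype,
  ret = ret.dtype.type(ret / rcount)
```

```bash
cat >> h.py <<'E'
PS=np.array([.522,.023,.202])
def chipmask(n="scene",z=.056,ps=PS):
    im=get_image(n);X,Y=np.meshgrid(np.arange(-75,47,.5),np.arange(-80,158,.5),indexing="ij")
    uv=proj(rd(ps,np.c_[X.ravel()/1e3,Y.ravel()/1e3,np.full(X.size,z)]),n).reshape(X.shape+(2,)).astype(np.float32)
    r=cv2.remap(im,uv[...,0],uv[...,1],cv2.INTER_CUBIC);m=(r.max(2)>140).astype(np.uint8)
    k,l,s,c=cv2.connectedComponentsWithStats(m)
    for i in range(1,k):
        if s[i,4]>1500:
            (cy,cx),wh,a=cv2.minAreaRect(np.argwhere(l==i)[:,::-1].astype(np.float32));print("comp x%.1f y%.1f"%(cx*.5-75,cy*.5-80),"size",np.round(np.array(wh)*.5,1),"ang",round(a,1),"area mm2",s[i,4]/4)
    return r
E
python3 - <<'E'
from h import *
r=chipmask();cv2.imwrite("pics/r1.png",cv2.resize(r[:,:,::-1],None,fx=1.5,fy=1.5))
E
```

```text
comp x-32.9 y48.1 size [33. 49.] ang 73.3 area mm2 1308.5
comp x37.8 y-63.5 size [33.  17.5] ang 0.0 area mm2 509.5
```

View pics/r1.png

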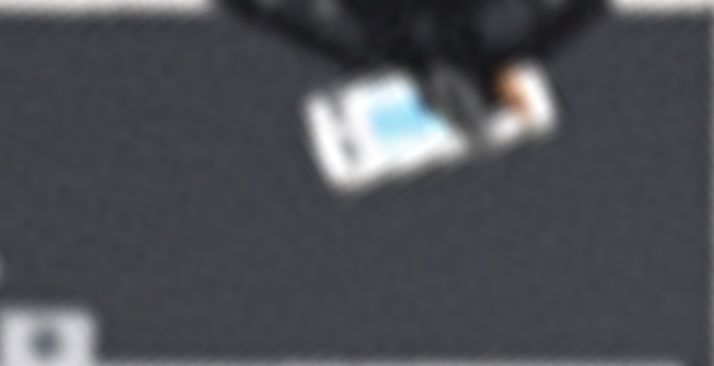

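```bash
python3 - <<'E'
from h import *
o=get_obs();t=o["tool_pos"]
for n in CAL:print(n,"TCP px",proj(t,n)[0], "30mm up",proj(t+[0,0,.03],n)[0])
print("p1 TCP px",proj([.4672,.0778,.0501],"scene"), "down TCP",proj([.4245,.069,.0508],"scene"))
print("TCP in PS",inrd(PS,t)*1e3)
im=get_image("scene")
# reader z from the edge fit with z free, both views
import h
G=gray()
for z in(.036,.040,.044,.048,.052):
    h.Z=z;r=[edgefit({n:G[n]},rsegs,[.52,.0237,.2024])[0] for n in("top",)]+[edgefit({n:G[n]},rsegs,[.52,.0237,.2024])[0] for n in("scene",)]
    print(z,np.round(r[1]-r[0],4))
print("tip region")
d=cut_out("chip","scene")
for x in d[:3]:print(x["confidence"],np.round(x["rect"],1))
v=crop(im,310,160,70,50,9);q=((proj(t,"scene")[0]-[310,160]+.5)*9).astype(int);cv2.circle(v,tuple(int(a) for a in q),6,(0,255,0),1);cv2.imwrite("pics/tip.png",v)
E
```

```text
scene TCP px [348.01466276 202.00982299] 30mm up [348.53460359 197.17983311]
top TCP px [303.66517643 213.55824985] 30mm up [303.11826507 213.06431407]
p1 TCP px [[344.85797955 194.9856583 ]] down TCP [[351.2746004  184.27084189]]
TCP in PS [[-24.84595742  84.73980777]]
0.036 [-0.0027 -0.007   0.0018]
0.04 [-0.0004 -0.0054  0.0028]
0.044 [ 0.0018 -0.0039  0.0042]
0.048 [ 0.0042 -0.0022  0.0046]
0.052 [ 0.0064 -0.0004  0.0055]
tip region
0.64 [372.6 298.1  35.5  26.5]
0.48 [342.6 195.6  25.2  13.6]
```

View pics/tip.png

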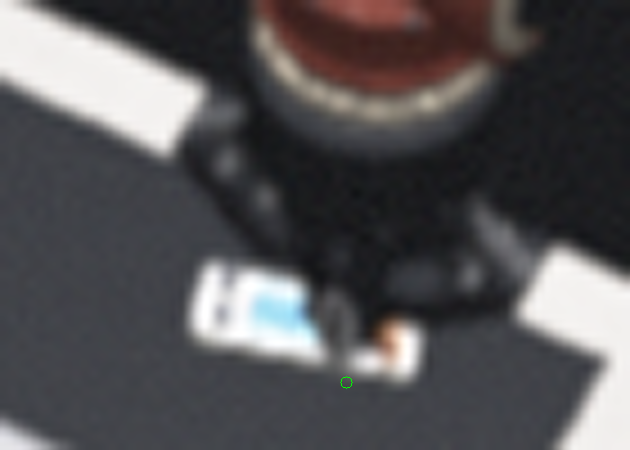

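```bash
python3 - <<'E'
from h import *
a=cv2.imread("pics/scene0.png").astype(int)
def dif(b,x,y,pred):
    h,w=b.shape[:2];d=np.abs(a[y:y+h,x:x+w]-b).max(2);m=(d>35).astype(np.uint8)
    print("pred TCP",pred)
    for c in range(pred[0]-8,pred[0]+9,2):
        r=np.where(m[:,c-x])[0];r=r[r<pred[1]-y+12];print(c,(r.max()+y) if len(r) else None,end=" | ")
    print()
p1=cv2.resize(cv2.imread("pics/p1.png"),(100,80),interpolation=cv2.INTER_AREA).astype(int);dif(p1,290,150,(345,195))
dn=cv2.resize(cv2.imread("pics/down.png")[:,400:],(80,70),interpolation=cv2.INTER_AREA).astype(int);dif(dn,300,160,(351,184))
im=get_image("scene")[:,:,::-1].astype(int);dif(im[150:230,290:390],290,150,(348,202))
E
```

```text
pred TCP (345, 195)
337 181 | 339 182 | 341 184 | 343 192 | 345 193 | 347 187 | 349 187 | 351 188 | 353 189 | 
pred TCP (351, 184)
343 None | 345 None | 347 178 | 349 180 | 351 181 | 353 181 | 355 None | 357 None | 359 None | 
pred TCP (348, 202)
340 183 | 342 187 | 344 196 | 346 200 | 348 200 | 350 199 | 352 198 | 354 195 | 356 196 |
```

```bash
python3 -m crank '[{"offset":[0,0,-0.02],"twist":[0,0,0]},{"offset":[-0.02,0,-0.025],"twist":[0,0,0]},{"offset":[-0.055,0,-0.02],"twist":[0,0,0]},{"offset":[-0.071,0,-0.01],"twist":[0,0,0]},{"offset":[-0.071,0,0],"twist":[0,0,0]},{"offset":[-0.071,0,0.002],"twist":[0,0,0]},{"offset":[-0.071,0,0.003],"twist":[0,0,0]},{"offset":[-0.071,0,0.003],"twist":[0,0,0]},{"offset":[-0.071,0,0.003],"twist":[0,0,0]}]'; python3 - <<'E'
from h import *
where();g=gray()
for s in((-39,62,17),(-33,64,15),(-30,65,12)):
    c,e=edgefit({"scene":g["scene"]},csegs,np.r_[rd(PS,[s[0]/1e3,s[1]/1e3,0])[0,:2],PS[2]+np.radians(s[2])]);print(chip_in_reader(PS,c),round(e,2))
chipmask()
E
```

```text
t: 10.1
tool_pos: [0.4116, 0.0868, 0.0484]
tool_rot: [3.125, 0.317, 0.001]
contact_force: [0.4, 0.2, -0.3]
opening: -0.0
grip_force: 0.0
t 10.1 TCP in reader mm [-93.3  83.6] z 48.4 yaw rel deg 0.0 tilt [0.0004 0.    ] F reader [ 0.5  0.1 -0.3] open -0.0
[-39.4  62.3  17.2] 0.43
[-39.5  62.3  17.2] 0.43
[-39.5  62.3  17.2] 0.43
comp x-73.3 y38.7 size [237.5   3.5] ang 0.0 area mm2 794.0
comp x-37.4 y63.2 size [33.1 80.4] ang 73.8 area mm2 2498.25
comp x37.8 y-63.3 size [33.5 17.5] ang 0.0 area mm2 510.25
```

```bash
python3 -m crank '[{"offset":[0,0,0.002],"twist":[0,0,0]},{"offset":[0,0,0.003],"twist":[0,0,0]},{"offset":[0,0,0.003],"twist":[0,0,0]}]' | sed -n 2,4p;  python3 -m crank '[{"offset":[0,0,0.0015],"twist":[0,0,0]},{"offset":[0,0,0.0025],"twist":[0,0,0]},{"offset":[0,0,0.0025],"twist":[0,0,0]}]'| sed -n 2,4p
```

```text
tool_pos: [0.411, 0.0867, 0.0449]
tool_rot: [-3.126, -0.317, 0.001]
contact_force: [-0.9, -0.1, -1.7]
tool_pos: [0.411, 0.0867, 0.0424]
tool_rot: [-3.126, -0.317, 0.001]
contact_force: [-0.2, -0.1, -0.5]
```

```bash
python3 -m crank '[{"offset":[0,0,0.0015],"twist":[0,0,0]},{"offset":[0,0,0.002],"twist":[0,0,0]},{"offset":[0,0,0.002],"twist":[0,0,0]}]'| sed -n 2,4p
```

```text
tool_pos: [0.411, 0.0867, 0.0405]
tool_rot: [3.126, 0.317, -0.0]
contact_force: [-0.2, 0.5, 0.1]
```

```bash
python3 -m crank '[{"offset":[0,0,0.001],"twist":[0,0,0]},{"offset":[0,0,0.002],"twist":[0,0,0]},{"offset":[0,0,0.002],"twist":[0,0,0]}]'| sed -n 2,5p
```

```text
tool_pos: [0.411, 0.0867, 0.0385]
tool_rot: [-3.126, -0.317, 0.0]
contact_force: [-0.3, 0.8, 0.0]
opening: -0.0005
```

```bash
python3 -m crank '[{"offset":[0,0,0.001],"twist":[0,0,0]},{"offset":[0,0,0.002],"twist":[0,0,0]},{"offset":[0,0,0.002],"twist":[0,0,0]}]'| sed -n 2,5p
```

```text
tool_pos: [0.411, 0.0867, 0.0365]
tool_rot: [-3.126, -0.317, 0.0]
contact_force: [0.5, -0.1, 0.8]
opening: -0.0
```

```bash
python3 -m crank '[{"offset":[0,0,0.001],"twist":[0,0,0]},{"offset":[0,0,0.002],"twist":[0,0,0]},{"offset":[0,0,0.002],"twist":[0,0,0]}]'| sed -n 1,5p
```

```text
t: 12.5
tool_pos: [0.411, 0.0868, 0.0345]
tool_rot: [-3.125, -0.317, 0.0]
contact_force: [0.2, -0.3, -0.3]
opening: 0.0001
```

```bash
python3 - <<'E'
from h import *
a=cv2.imread("pics/scene0.png").astype(int);b=get_image("scene")[:,:,::-1].astype(int);d=np.abs(a-b).max(2)
t=get_obs()["tool_pos"];u=proj(t,"scene")[0];print("pred",u,"15up",proj(t+[0,0,.015],"scene")[0])
c=int(round(u[0]))
for col in range(c-6,c+7):
    r=np.where(d[:,col]>25)[0];r=r[(r<u[1]+10)];print(col,r.max() if len(r) else None,end=" | ")
v=crop(get_image("scene"),c-35,int(u[1])-30,70,50,9);q=((u-[c-35,int(u[1])-30]+.5)*9).astype(int);cv2.circle(v,tuple(int(x) for x in q),6,(0,255,0),1);cv2.imwrite("pics/tip2.png",v)
E
```

```text
pred [358.03402281 187.28219233] 15up [358.37710177 184.82898256]
352 155 | 353 156 | 354 181 | 355 183 | 356 184 | 357 184 | 358 184 | 359 184 | 360 184 | 361 184 | 362 160 | 363 160 | 364 176 |
```

View pics/tip2.png

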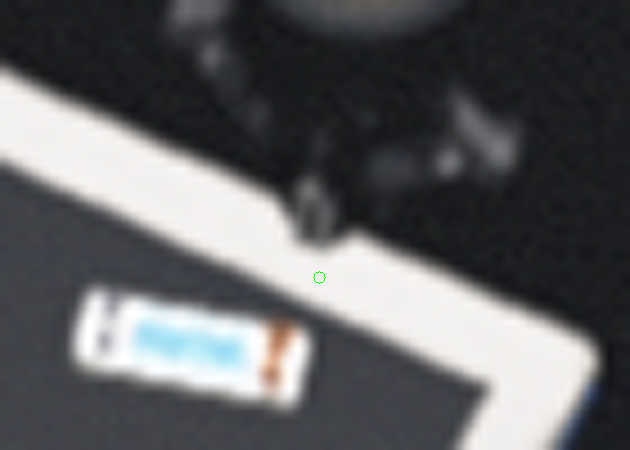

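The tip shows on the white rim at crop (315,245), about 3.5 px above the projected TCP at (320,278). So the real fingertip is roughly 14 mm higher than reported, which explains why it passed over the chip. I'll keep probing down to find the true deck height.

```bash
python3 -m crank '[{"offset":[0,0,0.001],"twist":[0,0,0]},{"offset":[0,0,0.0015],"twist":[0,0,0]},{"offset":[0,0,0.0015],"twist":[0,0,0]}]'| sed -n 2,5p
```

```text
tool_pos: [0.411, 0.0868, 0.033]
tool_rot: [-3.126, -0.317, 0.0]
contact_force: [0.5, 0.4, 0.0]
opening: 0.0002
```

```bash
python3 -m crank '[{"offset":[0,0,0.001],"twist":[0,0,0]},{"offset":[0,0,0.0015],"twist":[0,0,0]},{"offset":[0,0,0.0015],"twist":[0,0,0]}]'| sed -n 2,5p
```

```text
tool_pos: [0.411, 0.0867, 0.0315]
tool_rot: [3.126, 0.317, -0.0]
contact_force: [-0.1, -0.0, -0.4]
opening: 0.0001
```

```bash
python3 -m crank '[{"offset":[0,0,0.001],"twist":[0,0,0]},{"offset":[0,0,0.0015],"twist":[0,0,0]},{"offset":[0,0,0.0015],"twist":[0,0,0]}]'| sed -n 2,5p
```

```text
tool_pos: [0.411, 0.0867, 0.03]
tool_rot: [3.126, 0.317, -0.0]
contact_force: [0.1, 0.6, -0.1]
opening: -0.0001
```

```bash
python3 -m crank '[{"offset":[0,0,0.001],"twist":[0,0,0]},{"offset":[0,0,0.0015],"twist":[0,0,0]},{"offset":[0,0,0.0015],"twist":[0,0,0]}]'| sed -n 1,5p; python3 - <<'E'
from h import *
a=cv2.imread("pics/scene0.png").astype(int);b=get_image("scene")[:,:,::-1].astype(int);d=np.abs(a-b).max(2)
t=get_obs()["tool_pos"];u=proj(t,"scene")[0];print("pred",u,"15up",proj(t+[0,0,.015],"scene")[0])
for col in range(353,364):
    print(col,d[178:192,col].tolist())
where()
E
```

```text
t: 14.1
tool_pos: [0.4111, 0.0867, 0.0286]
tool_rot: [-3.126, -0.317, 0.0]
contact_force: [-0.1, -0.3, 0.6]
opening: 0.0001
pred [357.89331943 188.24717374] 15up [358.2338118  185.81207575]
353 [4, 14, 26, 26, 9, 1, 1, 0, 1, 1, 1, 1, 1, 2]
354 [16, 58, 108, 113, 63, 14, 7, 2, 2, 1, 3, 1, 3, 2]
355 [12, 40, 126, 162, 126, 84, 56, 17, 1, 1, 1, 3, 1, 3]
356 [57, 29, 78, 153, 158, 153, 118, 52, 6, 1, 0, 1, 3, 2]
357 [74, 63, 33, 135, 172, 177, 152, 86, 22, 1, 1, 2, 4, 1]
358 [39, 65, 23, 84, 147, 157, 151, 98, 29, 2, 1, 1, 2, 2]
359 [9, 30, 16, 56, 133, 164, 149, 79, 13, 1, 1, 2, 2, 3]
360 [3, 8, 8, 47, 131, 178, 137, 57, 4, 2, 1, 1, 1, 2]
361 [5, 1, 4, 39, 102, 134, 90, 29, 1, 1, 1, 1, 1, 1]
362 [4, 1, 3, 16, 42, 47, 29, 6, 2, 1, 1, 1, 1, 1]
363 [10, 3, 2, 5, 6, 7, 3, 3, 1, 1, 0, 0, 1, 2]
t 14.15 TCP in reader mm [-93.8  83.6] z 28.6 yaw rel deg -0.0 tilt [-0.0001 -0.    ] F reader [ 0.3 -0.7  0.1] open -0.0001
```

```bash
python3 -m crank '[{"offset":[0,0,0.001],"twist":[0,0,0]},{"offset":[0,0,0.0015],"twist":[0,0,0]},{"offset":[0,0,0.0015],"twist":[0,0,0]}]'| sed -n 2,5p
```

```text
tool_pos: [0.4111, 0.0868, 0.027]
tool_rot: [-3.126, -0.317, 0.0]
contact_force: [-0.1, -0.1, -0.5]
opening: 0.0003
```

```bash
python3 -m crank '[{"offset":[0,0,0.001],"twist":[0,0,0]},{"offset":[0,0,0.0015],"twist":[0,0,0]},{"offset":[0,0,0.0015],"twist":[0,0,0]}]'| sed -n 1,5p
```

```text
t: 14.9
tool_pos: [0.411, 0.0867, 0.0255]
tool_rot: [-3.126, -0.317, 0.0]
contact_force: [0.6, -0.6, 0.2]
opening: 0.0
```

```bash
python3 -m crank '[{"offset":[0,0,0.001],"twist":[0,0,0]},{"offset":[0,0,0.0015],"twist":[0,0,0]},{"offset":[0,0,0.0015],"twist":[0,0,0]}]'| sed -n 1,5p
```

```text
t: 15.28
tool_pos: [0.411, 0.0867, 0.024]
tool_rot: [-3.125, -0.317, 0.0]
contact_force: [0.6, 0.6, -0.1]
opening: 0.0
```

```bash
python3 -m crank '[{"offset":[0,0,0.001],"twist":[0,0,0]},{"offset":[0,0,0.002],"twist":[0,0,0]}]'| sed -n 2,4p
```

```text
tool_pos: [0.4111, 0.0868, 0.022]
tool_rot: [-3.126, -0.317, 0.0]
contact_force: [-0.7, 1.1, 0.3]
```

```bash
python3 -m crank '[{"offset":[0,0,0.001],"twist":[0,0,0]},{"offset":[0,0,0.002],"twist":[0,0,0]}]'| sed -n 2,4p; python3 - <<'E'
from h import *
a=cv2.imread("pics/scene0.png").astype(int);b=get_image("scene")[:,:,::-1].astype(int);d=np.abs(a-b).max(2)
t=get_obs()["tool_pos"];u=proj(t,"scene")[0];print("pred",u)
for col in range(355,363):
    print(col,d[180:192,col].tolist())
# shadow or occlusion? grey at rim columns
print(cv2.cvtColor(b.astype(np.uint8),cv2.COLOR_BGR2GRAY)[174:196,358])
E
```

```text
tool_pos: [0.4111, 0.0867, 0.02]
tool_rot: [3.126, 0.317, -0.0]
contact_force: [-0.5, -0.1, -0.3]
pred [357.71719598 189.61546473]
355 [126, 166, 174, 156, 122, 87, 42, 7, 1, 1, 2, 5]
356 [68, 131, 159, 171, 167, 151, 91, 24, 2, 0, 2, 1]
357 [20, 109, 165, 174, 173, 168, 124, 50, 7, 1, 3, 2]
358 [10, 92, 145, 155, 159, 153, 125, 57, 11, 1, 0, 1]
359 [24, 86, 148, 173, 174, 165, 106, 34, 3, 2, 3, 3]
360 [11, 65, 146, 196, 196, 159, 84, 17, 0, 2, 1, 1]
361 [2, 43, 115, 167, 146, 100, 40, 5, 1, 1, 1, 1]
362 [3, 15, 58, 80, 66, 23, 4, 2, 1, 2, 0, 0]
[ 42  45  39  37  38  57  75  83  89  89  85  89 116 184 232 239 218 138
  76  63  65  68]
```

```bash
python3 - <<'E'
from h import *
for z in(.03,.04,.048,.056,.064):print(z,np.round(ray([358,186.5],"scene",z)[0],4))
o=get_obs();print({k:np.round(v,4).tolist() for k,v in o.items()})
# the gripper in the top view: pixels that changed, near predicted finger column
a=cv2.imread("pics/top0.png").astype(int);b=get_image("top")[:,:,::-1].astype(int);d=np.abs(a-b).max(2)>30
t=o["tool_pos"]
for h in(0,.05,.1,.15,.2,.25):print(h,np.round(proj(t+[0,0,h],"top")[0],1),np.round(proj(t+[0,0,h],"scene")[0],1))
ys,xs=np.where(d[170:260,255:400]);print("top change bbox",xs.min()+255,xs.max()+255,ys.min()+170,ys.max()+170)
E
```

```text
0.03 [0.4065 0.0835 0.03  ]
0.04 [0.4117 0.0866 0.04  ]
0.048 [0.4158 0.0891 0.048 ]
0.056 [0.4199 0.0917 0.056 ]
0.064 [0.4241 0.0942 0.064 ]
{'t': 15.825, 'q': [0.0304, -0.2785, 2.2298, 0.0, 1.1906, 1.3989], 'dq': [-0.0004, -0.0018, -0.0011, 0.0012, 0.0032, -0.0002], 'effort': [0.018, -20.9699, -33.1836, 0.0033, -0.0176, -0.0], 'tool_pos': [0.411, 0.0867, 0.0199], 'tool_rot': [-3.1255, -0.3172, 0.0005], 'contact_force': [0.3718, -0.0811, 0.7709], 'wrist_torque': [-0.0456, 0.048, -0.0072], 'grip_force': 0.0, 'opening': -0.0003}
0 [308.2 233. ] [357.7 189.6]
0.05 [307.4 232.8] [358.9 181.4]
0.1 [306.6 232.6] [360.1 172.7]
0.15 [305.7 232.3] [361.4 163.3]
0.2 [304.8 232.1] [362.8 153.3]
0.25 [303.8 231.8] [364.3 142.6]
top change bbox 279 324 217 259
```

```bash
python3 -m crank '[{"offset":[0,0,0.001],"twist":[0,0,0]},{"offset":[0,0,0.002],"twist":[0,0,0]}]'| sed -n 2,4p
```

```text
tool_pos: [0.4111, 0.0867, 0.0181]
tool_rot: [3.126, 0.317, 0.0]
contact_force: [-0.9, -0.1, -0.2]
```

```bash
python3 -m crank '[{"offset":[0,0,0.001],"twist":[0,0,0]},{"offset":[0,0,0.002],"twist":[0,0,0]}]'| sed -n 2,4p
```

```text
tool_pos: [0.4111, 0.0868, 0.016]
tool_rot: [-3.126, -0.317, -0.0]
contact_force: [-0.1, 1.6, -1.1]
```

```bash
python3 -m crank '[{"offset":[0,0,0.001],"twist":[0,0,0]},{"offset":[0,0,0.002],"twist":[0,0,0]}]'| sed -n 1,4p; python3 - <<'E'
from h import *
a=cv2.imread("pics/scene0.png").astype(int);b=get_image("scene")[:,:,::-1].astype(int)
for c in(356,357,358,359):
    f=cv2.cvtColor(b.astype(np.uint8),cv2.COLOR_BGR2GRAY)[182:190,c];print(c,f.tolist())
E
```

```text
t: 16.62
tool_pos: [0.4112, 0.0868, 0.0148]
tool_rot: [-3.126, -0.317, 0.001]
contact_force: [-4.9, 0.3, 10.6]
356 [100, 80, 72, 72, 88, 149, 209, 212]
357 [82, 70, 72, 75, 83, 121, 193, 228]
358 [80, 86, 89, 86, 90, 130, 201, 236]
359 [62, 67, 72, 66, 80, 152, 224, 241]
```

Contact with the rim at reported z = 0.015 (10.6 N), so the deck sits at reported z ≈ 0.015. I'll push at 0.018, which puts the tip 3 mm above the deck.

```bash
python3 -m crank '[{"offset":[0,0,-0.004],"twist":[0,0,0]},{"offset":[0,0.006,-0.004],"twist":[0,0,0]},{"offset":[0.006,0.013,-0.004],"twist":[0,0,0]},{"offset":[0.012,0.013,-0.004],"twist":[0,0,0]},{"offset":[0.018,0.013,-0.004],"twist":[0,0,0]},{"offset":[0.022,0.013,-0.004],"twist":[0,0,0]},{"offset":[0.024,0.013,-0.004],"twist":[0,0,0]},{"offset":[0.026,0.013,-0.004],"twist":[0,0,0]},{"offset":[0.028,0.013,-0.004],"twist":[0,0,0]},{"offset":[0.030,0.013,-0.004],"twist":[0,0,0]},{"offset":[0.032,0.013,-0.004],"twist":[0,0,0]},{"offset":[0.034,0.013,-0.004],"twist":[0,0,0]},{"offset":[0.036,0.013,-0.004],"twist":[0,0,0]},{"offset":[0.038,0.013,-0.004],"twist":[0,0,0]},{"offset":[0.040,0.013,-0.004],"twist":[0,0,0]},{"offset":[0.042,0.013,-0.004],"twist":[0,0,0]},{"offset":[0.043,0.013,-0.004],"twist":[0,0,0]}]' >/dev/null; cat >> h.py <<'E'
def fit2(seeds):
    g=gray();best=None
    for s in seeds:
        c,e=edgefit({"scene":g["scene"]},csegs,np.r_[rd(PS,[s[0]/1e3,s[1]/1e3,0])[0,:2],PS[2]+np.radians(s[2])])
        r=chip_in_reader(PS,c);print(s,"->",r,round(e,2))
E
python3 - <<'E'
from h import *
where();chipmask();fit2([(-39,62,17),(-30,63,12),(-25,64,8)])
E
```

```text
t 18.8 TCP in reader mm [-50.7  70.6] z 18.1 yaw rel deg 0.0 tilt [ 0.0001 -0.    ] F reader [ 0.5  0.5 -0.1] open 0.0001
comp x-25.3 y60.5 size [32.8 80.6] ang 86.1 area mm2 2508.75
comp x37.8 y-63.3 size [33.5 17.5] ang 0.0 area mm2 510.5
(-39, 62, 17) -> [-26.9  59.4   4.3] 0.24
(-30, 63, 12) -> [-26.9  59.4   4.2] 0.23
(-25, 64, 8) -> [-26.9  59.4   4.2] 0.23
```

```bash
python3 -m crank '[{"offset":[-0.004,0,0],"twist":[0,0,0]},{"offset":[-0.004,0.005,0],"twist":[0,0,0]},{"offset":[-0.003,0.009,0],"twist":[0,0,0]},{"offset":[-0.001,0.009,0],"twist":[0,0,0]},{"offset":[0.001,0.009,0],"twist":[0,0,0]},{"offset":[0.003,0.009,0],"twist":[0,0,0]},{"offset":[0.005,0.009,0],"twist":[0,0,0]},{"offset":[0.007,0.009,0],"twist":[0,0,0]},{"offset":[0.010,0.009,0],"twist":[0,0,0]},{"offset":[0.013,0.009,0],"twist":[0,0,0]},{"offset":[0.016,0.009,0],"twist":[0,0,0]},{"offset":[0.019,0.009,0],"twist":[0,0,0]},{"offset":[0.022,0.009,0],"twist":[0,0,0]},{"offset":[0.025,0.009,0],"twist":[0,0,0]},{"offset":[0.028,0.009,0],"twist":[0,0,0]},{"offset":[0.031,0.009,0],"twist":[0,0,0]},{"offset":[0.034,0.009,0],"twist":[0,0,0]},{"offset":[0.037,0.009,0],"twist":[0,0,0]},{"offset":[0.039,0.009,0],"twist":[0,0,0]},{"offset":[0.040,0.009,0],"twist":[0,0,0]}]' >/dev/null; python3 - <<'E'
from h import *
where();chipmask();fit2([(13,60,4),(12,60,-3),(12,60,10)])
E
```

```text
t 21.45 TCP in reader mm [-10.7  61.6] z 18.1 yaw rel deg -0.0 tilt [-0. -0.] F reader [-0.2  0.5 -0. ] open 0.0001
comp x13.5 y59.8 size [32.  80.5] ang 90.0 area mm2 2491.25
comp x37.8 y-63.3 size [33.5 17.5] ang 0.0 area mm2 512.0
(13, 60, 4) -> [11.9 58.7 -0.1] 0.26
(12, 60, -3) -> [11.9 58.7 -0.2] 0.26
(12, 60, 10) -> [11.9 58.7 -0.2] 0.26
```

```bash
python3 -m crank '[{"offset":[0.002,0,0],"twist":[0,0,0]},{"offset":[0.005,0,0],"twist":[0,0,0]},{"offset":[0.008,0,0],"twist":[0,0,0]},{"offset":[0.011,0,0],"twist":[0,0,0]},{"offset":[0.014,0,0],"twist":[0,0,0]},{"offset":[0.017,0,0],"twist":[0,0,0]},{"offset":[0.0195,0,0],"twist":[0,0,0]},{"offset":[0.021,0,0],"twist":[0,0,0]},{"offset":[0.022,0,0],"twist":[0,0,0]},{"offset":[0.023,0,0],"twist":[0,0,0]},{"offset":[0.023,0,0],"twist":[0,0,0]}]' >/dev/null; python3 - <<'E'
from h import *
where()
E
python3 -m crank '[{"offset":[0.0005,0,0],"twist":[0,0,0]},{"offset":[0.001,0,0],"twist":[0,0,0]}]' | sed -n 1,4p
```

```text
t 22.98 TCP in reader mm [12.  61.6] z 18.0 yaw rel deg 0.0 tilt [-0.0005 -0.0001] F reader [-0.6  0.3  0.5] open 0.0
t: 23.22
tool_pos: [0.5192, 0.0865, 0.0178]
tool_rot: [3.125, 0.317, -0.005]
contact_force: [-5.4, -1.6, 3.1]
```

```bash
python3 -m crank '[{"offset":[0.0005,0,0],"twist":[0,0,0]},{"offset":[0.001,0,0],"twist":[0,0,0]}]' | sed -n 1,4p;python3 - <<'E'
from h import *
where();fit2([(35,60,0)])
E
```

```text
t: 23.48
tool_pos: [0.5191, 0.0866, 0.0174]
tool_rot: [3.125, 0.318, -0.009]
contact_force: [-8.3, -1.7, 3.7]
t 23.48 TCP in reader mm [12.  61.7] z 17.4 yaw rel deg 0.01 tilt [-0.0054 -0.0009] F reader [-8.5  0.   3.7] open -0.0003
(35, 60, 0) -> [35.1 58.3 -0.1] 0.57
```

```bash
python3 -m crank '[{"offset":[-0.004,0,-0.0005],"twist":[0,0,0]},{"offset":[-0.004,-0.004,-0.0005],"twist":[0,0,0]},{"offset":[-0.004,-0.008,-0.0005],"twist":[0,0,0]},{"offset":[-0.002,-0.008,-0.0005],"twist":[0,0,0]},{"offset":[-0.001,-0.008,-0.0005],"twist":[0,0,0]},{"offset":[0,-0.008,-0.0005],"twist":[0,0,0]},{"offset":[0.0005,-0.008,-0.0005],"twist":[0,0,0]},{"offset":[0.0005,-0.007,-0.0005],"twist":[0,0,0]},{"offset":[0.0005,-0.005,-0.0005],"twist":[0,0,0]},{"offset":[0.0005,-0.002,-0.0005],"twist":[0,0,0]},{"offset":[0.0005,0.001,-0.0005],"twist":[0,0,0]},{"offset":[0.0005,0.004,-0.0005],"twist":[0,0,0]},{"offset":[0.0005,0.007,-0.0005],"twist":[0,0,0]},{"offset":[0.0005,0.010,-0.0005],"twist":[0,0,0]},{"offset":[0.0005,0.011,-0.0005],"twist":[0,0,0]}]' >/dev/null;python3 - <<'E'
from h import *
where();fit2([(35,42,0),(35,55,0)]);chipmask()
E
```

```text
t 25.45 TCP in reader mm [11.9 51.4] z 17.3 yaw rel deg -0.0 tilt [-0.0071  0.0005] F reader [-7.8  2.9  2.9] open -0.0004
(35, 42, 0) -> [35.3 40.4  1.1] 0.61
(35, 55, 0) -> [35.3 40.4  1.2] 0.62
comp x33.2 y41.7 size [83.5 26.5] ang 0.0 area mm2 2094.25
comp x37.8 y-63.2 size [33.5 17.5] ang 0.0 area mm2 511.0
```

```bash
python3 -m crank '[{"offset":[0,0.002,0],"twist":[0,0,0]},{"offset":[0,0.005,0],"twist":[0,0,0]},{"offset":[0,0.009,0],"twist":[0,0,0]},{"offset":[0,0.013,0],"twist":[0,0,0]},{"offset":[0,0.017,0],"twist":[0,0,0]},{"offset":[0,0.021,0],"twist":[0,0,0]},{"offset":[0,0.025,0],"twist":[0,0,0]},{"offset":[0,0.029,0],"twist":[0,0,0]},{"offset":[0,0.033,0],"twist":[0,0,0]},{"offset":[0,0.037,0],"twist":[0,0,0]},{"offset":[0,0.041,0],"twist":[0,0,0]},{"offset":[0,0.045,0],"twist":[0,0,0]},{"offset":[0,0.049,0],"twist":[0,0,0]},{"offset":[0,0.052,0],"twist":[0,0,0]},{"offset":[0,0.054,0],"twist":[0,0,0]}]' >/dev/null;python3 - <<'E'
from h import *
where();fit2([(35,-13,0)]);chipmask()
E
```

```text
t 27.48 TCP in reader mm [11.9 -2.6] z 17.3 yaw rel deg 0.0 tilt [-0.007   0.0008] F reader [-7.8  3.3  3.4] open -0.0004
(35, -13, 0) -> [ 37.2 -13.5   4.5] 1.04
comp x-73.3 y75.5 size [164.    3.5] ang 0.0 area mm2 536.0
comp x33.2 y-25.0 size [110.   26.5] ang -0.0 area mm2 2543.0
```

```bash
python3 -m crank '[{"offset":[0,0.002,0],"twist":[0,0,0]},{"offset":[0,0.005,0],"twist":[0,0,0]},{"offset":[0,0.009,0],"twist":[0,0,0]},{"offset":[0,0.013,0],"twist":[0,0,0]},{"offset":[0,0.017,0],"twist":[0,0,0]},{"offset":[0,0.021,0],"twist":[0,0,0]},{"offset":[0,0.025,0],"twist":[0,0,0]},{"offset":[0,0.029,0],"twist":[0,0,0]},{"offset":[0,0.033,0],"twist":[0,0,0]},{"offset":[0,0.037,0],"twist":[0,0,0]},{"offset":[0,0.041,0],"twist":[0,0,0]},{"offset":[0,0.044,0],"twist":[0,0,0]},{"offset":[0,0.046,0],"twist":[0,0,0]},{"offset":[0,0.048,0],"twist":[0,0,0]},{"offset":[0,0.0495,0],"twist":[0,0,0]},{"offset":[0,0.050,0],"twist":[0,0,0]}]' >/dev/null;python3 - <<'E'
from h import *
where();chipmask()
E
```

```text
t 29.62 TCP in reader mm [ 12.  -52.5] z 17.3 yaw rel deg 0.0 tilt [-0.0069  0.0009] F reader [-7.3  2.5  2.8] open -0.0005
comp x-73.3 y47.5 size [220.    3.5] ang 0.0 area mm2 729.0
comp x33.2 y-49.8 size [60.5 26.5] ang -0.0 area mm2 1527.0
```

```bash
python3 -m crank '[{"offset":[0,0.001,0],"twist":[0,0,0]},{"offset":[0,0.002,0],"twist":[0,0,0]},{"offset":[0,0.003,0],"twist":[0,0,0]}]' | sed -n 1,4p;  python3 -m crank '[{"offset":[0,0.001,0],"twist":[0,0,0]},{"offset":[0,0.0015,0],"twist":[0,0,0]},{"offset":[0,0.002,0],"twist":[0,0,0]}]' >/dev/null;python3 - <<'E'
from h import *
where();chipmask()
E
```

```text
t: 30.05
tool_pos: [0.5427, -0.0282, 0.0173]
tool_rot: [-3.124, -0.317, 0.011]
contact_force: [-8.3, 1.2, 3.4]
t 30.43 TCP in reader mm [ 12.  -57.4] z 17.3 yaw rel deg 0.01 tilt [-0.0069  0.001 ] F reader [-8.6  3.4  3. ] open 0.0002
comp x-73.2 y45.2 size [  3.5 224.5] ang 90.0 area mm2 746.0
comp x33.2 y-52.8 size [54.5 26.5] ang -0.0 area mm2 1402.5
```

```bash
python3 -m crank '[{"offset":[0,0.0005,0],"twist":[0,0,0]},{"offset":[0,0.001,0],"twist":[0,0,0]},{"offset":[0,0.001,0],"twist":[0,0,0]}]' >/dev/null;python3 - <<'E'
from h import *
where();chipmask()
E
python3 -m crank '[{"offset":[0,0.0005,0],"twist":[0,0,0]},{"offset":[0,0.001,0],"twist":[0,0,0]},{"offset":[0,0.001,0],"twist":[0,0,0]}]' >/dev/null;python3 - <<'E'
from h import *
where();chipmask()
E
```

```text
t 30.85 TCP in reader mm [ 12.  -58.3] z 17.1 yaw rel deg 0.01 tilt [-0.0069  0.0013] F reader [-6.6  2.8  1.4] open -0.0001
comp x-73.2 y44.2 size [  3.5 226.5] ang 90.0 area mm2 751.0
comp x33.2 y-52.8 size [54.5 26.5] ang -0.0 area mm2 1400.25
t 31.27 TCP in reader mm [ 12.  -59.2] z 16.9 yaw rel deg 0.01 tilt [-0.007   0.0014] F reader [-5.8  2.4  0.9] open -0.0
comp x-73.2 y43.8 size [  3.5 227.5] ang 90.0 area mm2 757.5
comp x33.2 y-52.8 size [54.5 26.5] ang -0.0 area mm2 1400.75
```

The chip stayed put while the finger slid another 2 mm along it, so it is against the end stop. Now I'll release straight back and retreat.

```bash
python3 -m crank '[{"offset":[-0.001,0,0],"twist":[0,0,0]},{"offset":[-0.002,0,0],"twist":[0,0,0]},{"offset":[-0.004,0,0],"twist":[0,0,0]},{"offset":[-0.008,0,0],"twist":[0,0,0]},{"offset":[-0.014,0,0],"twist":[0,0,0]},{"offset":[-0.020,0,-0.01],"twist":[0,0,0]},{"offset":[-0.025,0,-0.04],"twist":[0,0,0]},{"offset":[-0.03,0,-0.08],"twist":[0,0,0]},{"offset":[-0.05,0.03,-0.13],"twist":[0,0,0]},{"offset":[-0.08,0.08,-0.16],"twist":[0,0,0]},{"offset":[-0.10,0.13,-0.16],"twist":[0,0,0]},{"offset":[-0.11,0.18,-0.16],"twist":[0,0,0]},{"offset":[-0.12,0.23,-0.16],"twist":[0,0,0]},{"offset":[-0.12,0.23,-0.16],"twist":[0,0,0]}]' >/dev/null;python3 - <<'E'
from h import *
where();g=gray();q,_=edgefit({"top":g["top"]},rsegs,[.5176,.0244,.2028]);print("top reader",np.round(q,4))
for n,ps in(("scene",PS),("top",q)):
    print(n);chipmask(n,.056,ps)
    for s in((37,-67,0),(35,-64,2)):
        # trailing, leading and near edges only; the rail hides the others
        def cs(m,p):return seg(p,((-.013,-.02,.056),(-.013,.038,.056)),((-.011,.038,.056),(.011,.038,.056)))
        c,e=edgefit({n:g[n]},cs,np.r_[rd(ps,[s[0]/1e3,s[1]/1e3,0])[0,:2],ps[2]+np.radians(s[2])],R=2.5);print(chip_in_reader(ps,c),round(e,2))
    for name,l in(("spare_chip",None),("vial",None)):
        d=cut_out(name,n);print(name,[(round(x["confidence"],2),np.round(x["rect"],1).tolist()) for x in d[:1]])
    im=get_image(n);b=cv2.imread(f"pics/{n}0.png")[:,:,::-1].astype(int);d=(np.abs(im.astype(int)-b).max(2)>40)
    x,y,w,h={"scene":(245,145,150,130),"top":(262,158,125,90)}[n]
    k,l,st,ce=cv2.connectedComponentsWithStats(d[y:y+h,x:x+w].astype(np.uint8));print("changed blobs",[(st[i,:2]+[x,y]).tolist()+st[i,2:].tolist() for i in range(1,k) if st[i,4]>5])
    print("home px",np.round(proj(rd(ps,[[.037,-.067,.056]]),n)[0],1),"start px",np.round(proj(rd(ps,[[-.0394,.0623,.056]]),n)[0],1))
E
```

```text
t 33.08 TCP in reader mm [-106.5 -293.1] z 179.4 yaw rel deg -0.25 tilt [ 0.0007 -0.0011] F reader [ 0.9  0.9 -0.6] open -0.0003
top reader [0.5176 0.0244 0.2028]
scene
comp x-73.3 y38.7 size [237.5   3.5] ang 0.0 area mm2 790.25
comp x33.2 y-52.8 size [54.5 26.5] ang -0.0 area mm2 1400.25
[ 34.  -65.3  -0.7] 0.16
[ 34.  -65.3  -0.7] 0.16
spare_chip [(0.7, [345.3, 237.2, 29.0, 18.6])]
vial []
changed blobs [[283, 188, 26, 17, 206], [331, 189, 27, 14, 258]]
home px [294.9 195.8] start px [343.8 194.5]
top
comp x34.2 y-53.3 size [53.5 24.5] ang 0.0 area mm2 1230.0
[ 37.3 -67.1   0.5] 0.19
[ 37.4 -67.1  -0. ] 0.17
spare_chip [(0.48, [286.1, 186.6, 21.6, 9.9])]
vial [(0.41, [467.2, 236.1, 26.0, 16.9])]
changed blobs [[330, 184, 22, 12, 138], [299, 209, 22, 16, 162]]
home px [340.8 189.2] start px [310.1 217.4]
```

```bash
python3 -c "
from station import *
print(finish_job())"
```

```text
the job is handed in; nothing more can be done
None
```

I pushed the chip flat against the rail, slid it along into the corner pocket and handed the job in at about 34 s with the arm clear: the top camera puts it within 0.5 mm of home, the scene camera about 3 mm off (I trust the top view), and within the reader's area only the chip had moved.

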